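Seat a shelf board in its notches and swing the hold-down clip over it

TASK

Without gripping or lifting it, push the white shelf board along the rails of the blue bench rack with your fingertips until it drops into the notches and lies level. Then push the red hold-down clip fully round so that it lies straight across over the board, and take your hand clear. Leave the carton, the filter and the bin beside the rack where they stand.

Things in the scene. Friction and masses are not known exactly. Their poses are not given: they have to be found in the camera images.
- rack: Fixed blue bench rack, 335 long (x -215 to +120) x 296 wide x 80 mm high. Origin on the table, midway between its side frames and midway between the notches; +x is the way the board slides home (away from the robot), z up. Open above and at its near (-x) end. Side frames: y from 128 to 148 mm either side, top at z 80 mm. Only two 12 mm high cross bars lie between the rails.
- notch (a point): Middle of a notch floor (yellow), at x = -80, y = -111, z = 53 mm in the rack's frame. A greased steel rail ledge, top at z 60 mm, runs inside each side frame. Each rail has two such notches, 20 mm long (x) and 7 mm deep, at x = -80 and +80 mm. Their far walls stop the board, so a further push meets firm resistance.
- board: Loose white steel shelf board, 200 (x) x 250 (y) x 6 mm, 0.6 to 1 kg, 3 mm free each side. Origin at the centre of its underside, axes as the rack's. Four 10 mm cross pins below (bottom at z -10 mm, at x -80 and +80 mm) slide on the rails. It starts 60 to 100 mm short of the rack's origin, riding at z = 70 mm; when the pins fall into the notches it drops to z = 63 mm, within 5 mm of the rack's origin in x.
- lip (a point): Middle of the outer (near) face of the board's front lip, at x = -100, z = -10 mm in the board's frame. The lip is 180 mm wide and 32 mm high (board z -26 to +6 mm) with a blue stripe: push here. It slides easily (1 to 4 N). Friction on a finger that still pushes can hold the lip up until the finger backs off.
- clip (a joint): Red hold-down clip, a flat bar 60 mm long on an upright pivot on the right-hand (-y) side frame, at x = -60, y = -138 mm in the rack's frame. 0 rad: points to the rack's -x; grows clockwise seen from above to 1.57 rad (end stop): points to the rack's +y, straight across over the board. Starts at 0 to 0.45; stays where left (under 1 N at the tab moves it). Bar from z 83 to 93 mm, clear above the board.
- clip_tab (a point): Centre of the top of the clip's upright round finger tab, 14 mm in diameter, 55 mm from the pivot, top 126 mm above the table; push the tab sideways round the pivot.
- carton: Yellow parts carton 100 x 65 x 55 mm, loose, standing on the table to the right of the rack; leave it alone. Origin at the centre of its underside.
- filter: Black filter can, 68 mm in diameter and 75 mm tall, loose, standing on the table to the left of the rack; leave it alone. Origin at the centre of its underside.
- bin: Small open red bin 130 x 90 x 60 mm, loose, standing on the table to the left of the rack, farther along than the filter; leave it alone. Origin at the centre of its underside.

How it is judged (in metres and radians):
On the way, in this order (a step that is already met when the one before it is completed fails the run):
1. the board has dropped level into the notches, with the clip not yet swung over (z of board in the frame of rack between 0.058 and 0.0655 m and x of board in the frame of rack between -0.01 and 0.01 m and angle between board's own z axis and vertical below 0.03 rad and value of joint clip below 0.9 rad), for 0.2 s.
2. the clip lies across over the seated board (z of board in the frame of rack between 0.058 and 0.0655 m and x of board in the frame of rack between -0.01 and 0.01 m and angle between board's own z axis and vertical below 0.03 rad and value of joint clip above 1.3 rad), for 0.2 s.
At the end, for the whole second after the job is handed in: The board lies at rest and level (within 0.03 rad) in the notches: its origin 58 to 65.5 mm up in the rack's frame and within 10 mm of the rack's origin along x; the clip is swung to more than 1.3 rad (of 1.57), over the board (all of step 2 and linear speed of board below 0.02 m/s); the robot touches nothing.
It fails at once if the board is lifted clear of its rails (more than 20 mm above its riding height) or tipped more than 0.2 rad (z of board in the frame of rack above 0.09 m or angle between board's own z axis and vertical above 0.2 rad).
It fails at once if the carton, the filter or the bin is shifted by more than 20 mm or tipped (distance of any of carton, filter, bin from where it was at the start of the episode above 0.02 m or angle between any of carton, filter, bin's own z axis and vertical above 0.3 rad).
It also fails if it takes over 64 s, if anything falls off the work surface, if the arm or the gripper's body presses on something with over 40 N, if the wrist force passes 120 N, or if a joint passes its speed limit or range.

ROBOT

A 6-joint arm with a two-finger parallel gripper is mounted at the origin on the work surface. World frame = base frame: x ahead of the robot, y to its left, z up, the work surface at z = 0. Lengths are in mm, angles in rad, forces in N, time in s.
With the tool pointing down it reaches from about 275 to 775 mm from the base axis. Payload 14.6 kg.
Tool frame: the origin (TCP) lies between the finger pads; the fingertips stand 11 mm ahead of it and the grasp point (between the pads) lies 8 mm behind it; x points along the fingers, z is the direction in which the jaws open and shut, and the axes are right-handed (so a half turn about x gives the same grasp; the last joint's range is limited). The gripper opens to 85 mm and grips with 20 to 120 N. Pads are 22 mm wide; open, the fingers measure 114 mm over their backs; the gripper's body (76 mm by 85 mm) begins 54 mm behind the grasp point. The pads swing forward as they close: fully open they stand 13 mm farther back than shut.
Start: joints at [0.994, 0.263, -0.048, 1.259, 0, 1.415], TCP at [214.941, 478.987, 242.278] pointing down, gripper open.
Joint ranges: [-2.65, 2.65], [-0.89, 1.7], [-1.18, 1.37], [-2.13, 2.11], [-1.35, 1.29], [-3.14, 3.14]. Speed limits (rad/s): [1.89, 1.89, 2.57, 2.79, 3.14, 3.14].

INTERFACE

Orientations are given as a rotation vector (axis times angle).
In Python, from bench import r gives the robot as it stands. The module is installed in compiled form; this text tells all that it offers.
- The arm moves only by the tool play_rows, never from a script. Its argument "deltas" is a list of rows, each a list of 7 numbers: the shift along the world's x, y, z in m, then the turn, a rotation vector about the world's x, y, z in degrees, then the opening, from 0 (shut) to 1 (fully open). A call has 1 to 12 rows; each row shifts and turns the commanded pose from where the row before left it; what a row does not reach is not made up. A row lasts 1/10 s, in which the tool goes at most 50 mm and 8.59 degrees, less where a joint would pass 70% of its speed; a pose out of reach is approached as far as the arm can. A call with a gripper value outside its range is refused whole. The fingers move at their own pace and stop on an object; "newtons" is the grip in N (left out, the last holds). Time passes only in rows, so rows that do not move let the fingers close. It gives the time, the measured TCP pose, the force and the opening at its end, in the units of the state.
- r.sense(): the state, without advancing time (a new reading comes with each control period).
- r.capture(name): name is "scene" or "side" or "wrist"; returns a dict with "image" (400x640x3 uint8, red, green, blue), "fx", "fy", "cx", "cy" (pixels), "distortion" ([k1, k2, p1, p2, k3] as OpenCV has them; the pictures are not rectified), "R" (3x3) and "t" (3): a world point X has camera coordinates R X + t. Camera axes: x right, y down, z forward; pixel columns grow to the right and rows downward; lengths in mm; the calibration is good to about 2 mm. A picture is of the moment at which its call begins. There is no depth.
- r.sign_off(): hands the job in, once; it reports no verdict.
The state is a dict: "t": time; "q": joint angles; "dq": joint speeds; "effort": joint torques, N m; "tcp_pos": TCP position; "ee_rot": TCP orientation; "contact_force": force on the tool from outside, world axes, zero at the start; "wrist_torque": the same for the moment, N m; "gripper_width": finger opening in mm.
Only numpy, scipy, OpenCV 4.12 (cv2) and the standard library are available. Lean on these libraries where they do the work, as an engineer would, in place of code of your own. Each camera call takes 0.05 s, during which the arm holds its last target. There are 200 camera calls.

## Working session

There is one attempt and no reset: what is moved stays moved. The work goes in short steps, Python scripts to look and compute and a tool call to move; the robot and the scene stay as the last step left them, time stands still between calls to the robot, and variables do not carry over. Pictures are saved under pics/ and viewed, about 8 in all and at most 12, crops included, and the job is handed in when it is done.

Besides the shell and the picture viewer there is one more tool, called after "Request:" by a JSON object that holds its "method" and its "body", one argument or row to a line. play_rows: Moves the arm, as the interface text tells. Its arguments: {"type":"object","properties":{"deltas":{"type":"array"},"newtons":{"type":"number"}},"required":["deltas"]}

```bash
mkdir -p pics; cat > h.py <<'E'
import numpy as np, cv2
from bench import r
def cap(n,f=None):
    c=r.capture(n)
    if f: cv2.imwrite('pics/'+f,c['image'][:,:,::-1])
    c['K']=np.array([[c['fx'],0,c['cx']],[0,c['fy'],c['cy']],[0,0,1]]);c['R']=np.array(c['R']);c['t']=np.array(c['t']);c['D']=np.array(c['distortion'])
    return c
def ray(c,uv,z):
    p=cv2.undistortPoints(np.array(uv,float).reshape(-1,1,2),c['K'],c['D']).reshape(-1,2)
    d=np.c_[p,np.ones(len(p))]@c['R']; o=-c['R'].T@c['t']
    return o+d*((z-o[2])/d[:,2])[:,None]
def proj(c,X):
    return cv2.projectPoints(np.array(X,float).reshape(-1,1,3),cv2.Rodrigues(c['R'])[0],c['t'],c['K'],c['D'])[0].reshape(-1,2)
E
python3 - <<'E'
from h import *
for n in('scene','side'):
    c=cap(n,n+'0.png');print(n,(-c['R'].T@c['t']).round(),c['R'][2].round(2))
a=[cv2.imread('pics/%s0.png'%n) for n in('scene','side')]
print(r.sense())
E
```

```text
scene [1058. -219.  846.] [-0.54  0.23 -0.81]
side [ 210. -752.  880.] [ 0.31  0.65 -0.69]
{'t': 0.1, 'q': array([ 9.93729745e-01,  2.63488210e-01, -4.88506450e-02,  1.25938945e+00,
       -7.56951540e-06,  1.41549492e+00]), 'dq': array([ 4.30566734e-04, -5.22693940e-04, -1.82499860e-04, -1.36933043e-04,
       -4.63756904e-04,  4.33836826e-05]), 'effort': array([ 2.96622064e-03, -6.38578033e+01,  3.85063791e+01,  9.99690557e-03,
       -1.50423703e-04,  7.48490336e-08]), 'tcp_pos': array([214.80510094, 478.80184223, 241.87475191]), 'ee_rot': array([-0.89359147,  1.38057381,  0.89295653]), 'contact_force': array([ 0.5230314 , -0.36319713,  0.43488288]), 'wrist_torque': array([-0.02280833,  0.00024849,  0.01266295]), 'gripper_width': 85.7578078768012}
```

View pics/scene0.png

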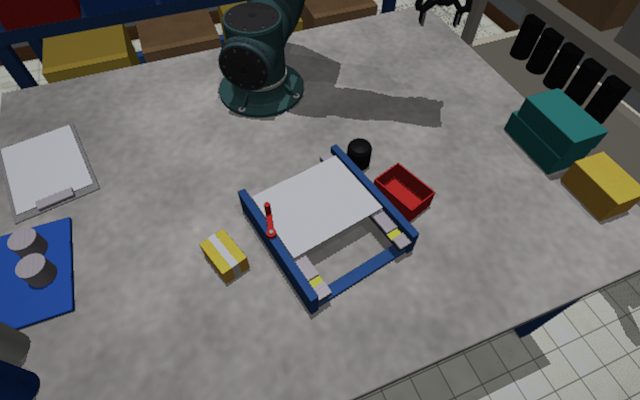

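View pics/side0.png

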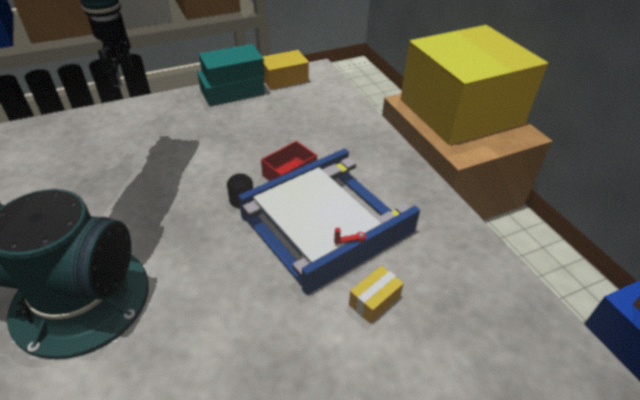

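The scene view shows the robot at the top. The rack's right frame runs from about (243,192) to (315,303) and its left frame from (335,149) to (415,235). The clip tab is near (267,205) and the pivot near (271,232). The side view shows the same layout, with the clip at about (337,232)–(363,238). Next I'll zoom in on both.

```bash
python3 - <<'E'
import cv2,numpy as np
a=cv2.imread('pics/scene0.png')[135:325,230:430]; b=cv2.imread('pics/side0.png')[140:300,225:425]
a=cv2.resize(a,None,fx=4,fy=4,interpolation=cv2.INTER_CUBIC)[:600]
b=cv2.resize(b,None,fx=4,fy=4,interpolation=cv2.INTER_CUBIC)[:600]
cv2.imwrite('pics/a.png',a);cv2.imwrite('pics/b.png',b)
E
```

```text
(no output)
```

View pics/a.png

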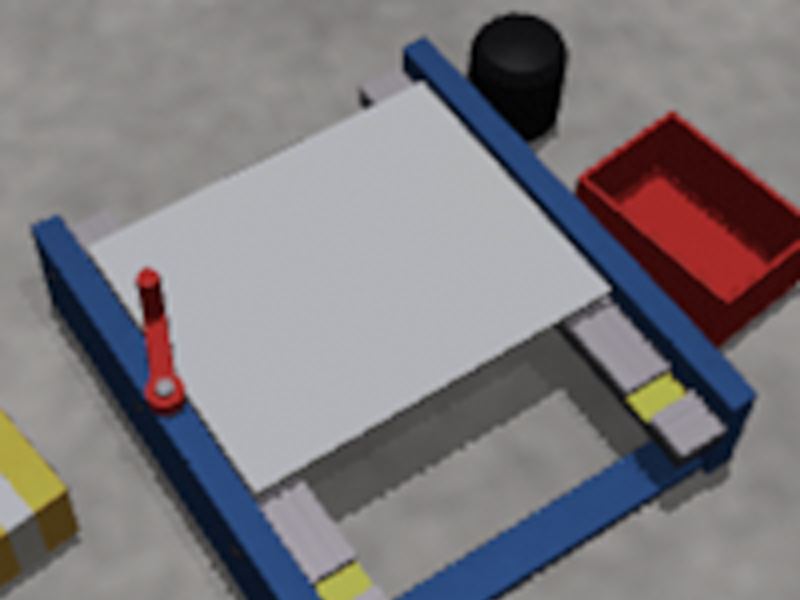

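View pics/b.png

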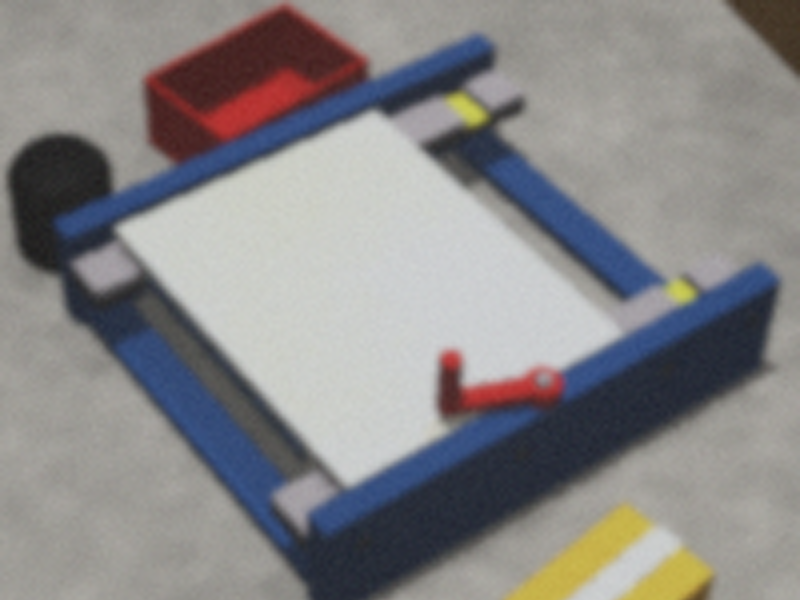

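Positions in the zooms (crop pixels, 4x). Scene: right frame near end (33,230)/(62,217), left frame near end (404,48)/(427,38) and far outer end (755,395), tab top (148,277), pivot (165,388). Board corners are (90,245), (425,82), (610,290) and (260,495). Side: tab (450,358), pivot (547,383).

```bash
python3 - <<'E'
from h import *
S=cap('scene');D=cap('side')
f=lambda c,off,p,z:ray(c,np.array(p)/4.+off-0.4,z)[:,:2]
so=np.array([230,135]);do=np.array([225,140])
def fit(m,w):
    m=np.array(m,float);zm=m[:,0]+1j*m[:,1];zw=w[:,0]+1j*w[:,1]
    a=zm-zm.mean();b=zw-zw.mean();s=(np.conj(a)*b).sum();th=np.angle(s);t=zw.mean()-zm.mean()*np.exp(1j*th)
    print('  resid',np.abs(zm*np.exp(1j*th)+t-zw).round(1),'scale',(abs(s)/(abs(a)**2).sum()).round(3));return t,th
rs=f(S,so,[(33,230),(62,217),(404,48),(427,38),(755,395)],80)
rd=f(D,do,[(57,220),(60,236),(495,42),(312,520),(778,280),(490,60)],80)
R1=fit([(-215,-148),(-215,-128),(-215,128),(-215,148),(120,148)],rs)
R2=fit([(-215,148),(-215,128),(120,148),(-215,-148),(120,-148),(120,128)],rd)
b=[(-100,-125),(-100,125),(100,125),(100,-125)]
B1=fit(b,f(S,so,[(90,245),(425,82),(610,290),(260,495)],76))
B2=fit([b[1],b[2],b[3]],f(D,do,[(113,228),(375,110),(622,330)],76))
print(R1,R2,B1,B2)
t,th=(R1[0]+R2[0])/2,(R1[1]+R2[1])/2
loc=lambda w:(w[:,0]+1j*w[:,1]-t)*np.exp(-1j*th)
print('board in rack',(np.array([B1[0],B2[0]])-t)*np.exp(-1j*th))
tab=[f(S,so,[(148,277)],126),f(D,do,[(450,358)],126)];pv=[f(S,so,[(165,388)],94),f(D,do,[(547,383)],94)]
print('tab',tab,[loc(x) for x in tab],'piv',pv,[loc(x) for x in pv])
print('rack',t,th)
W=lambda x,y:t+(x+1j*y)*np.exp(1j*th)
for n,x,y in(('pushstart',-215,0),('pivot',-60,-138),('tab end',-60,-83),('rack farR',120,-148)):print(n,W(x,y))
E
```

```text
resid [2.1 2.4 1.3 0.8 4.9] scale 0.989
  resid [ 5.4  2.7 10.7 13.   7.5 14. ] scale 0.971
  resid [1.8 1.  2.8 1.6] scale 0.992
  resid [0.9 2.  2.6] scale 0.989
(np.complex128(636.061678781181-0.6999126664372968j), np.float64(0.20496992480479947)) (np.complex128(627.3468842113252-5.779705859588887j), np.float64(0.17881421956973334)) (np.complex128(550.9525622775874-17.260349621197225j), np.float64(0.2012539815628291)) (np.complex128(546.6444177864563-19.51355653849283j), np.float64(0.20857251856260633))
board in rack [-81.94348244+1.63749627j -86.60227547+0.24728122j]
tab [array([[ 548.40843605, -137.86064919]]), array([[ 544.70173968, -139.39280868]])] [array([-107.44138812-116.26399498j]), array([-111.37225683-117.06110345j])] piv [array([[ 601.74124009, -147.8313286 ]]), array([[ 600.33014133, -151.87055116]])] [array([-56.98907394-136.22311392j]), array([-59.1446189-139.9190772j])]
rack (631.7042814962531-3.239809263013092j) 0.1918920721872664
pushstart (420.6505757702224-44.24387368728757j)
pivot (599.1244607845696-150.14983370789076j)
tab end (588.635048955104-96.15935084774338j)
rack farR (777.7277522958639-125.63730096784843j)
```

```bash
python3 - <<'E'
from h import *
from scipy.spatial.transform import Rotation as Q
M=Q.from_rotvec(r.sense()['ee_rot']).as_matrix();print(M.round(3))
a=np.degrees(np.arctan2(M[1,2],M[0,2]));print('jaw heading',a,'want',np.degrees(.205)+90)
E
```

```text
[[-0.    -0.912  0.409]
 [-0.001  0.409  0.912]
 [-1.     0.    -0.001]]
jaw heading 65.83299105171356 want 101.74563480018188
```

Request:
{"method": "play_rows", "body": {
  "deltas": [
    [0.01,-0.0294,0,0,0,2,0.5],
    [0.01,-0.0294,0,0,0,2,0.5],
    [0.01,-0.0294,0,0,0,2,0.5],
    [0.01,-0.0294,0,0,0,2,0.5],
    [0.01,-0.0294,0,0,0,2,0.5],
    [0.01,-0.0294,0,0,0,2,0.5],
    [0.01,-0.0294,0,0,0,2,0.5],
    [0.01,-0.0294,0,0,0,2,0.5],
    [0.01,-0.0294,0,0,0,2,0.5],
    [0.01,-0.0294,0,0,0,2,0.5],
    [0.01,-0.0294,0,0,0,2,0.5],
    [0.01,-0.0294,0,0,0,2,0.5]
  ]
}}

```text
t: 1.4
tcp_pos: [335.1, 125.0, 242.3]
ee_rot: [-1.208, 1.21, 1.208]
contact_force: [-0.3, 0.8, 0.4]
gripper_width: 43.0
```

Request:
{"method": "play_rows", "body": {
  "deltas": [
    [0.01,-0.0294,0,0,0,2,0.5],
    [0.01,-0.0294,0,0,0,2,0.5],
    [0.01,-0.0294,0,0,0,2,0.5],
    [0.01,-0.0294,0,0,0,2,0.5],
    [0.01,-0.0294,0,0,0,2,0.5],
    [0.01,-0.0294,0,0,0,2,0.5],
    [0,0,0,0,0,0,0.5],
    [0,0,0,0,0,0,0.5]
  ]
}}

```text
t: 2.2
tcp_pos: [394.8, -50.5, 242.1]
ee_rot: [-1.358, 1.105, 1.359]
contact_force: [-0.9, -0.9, 0.8]
gripper_width: 42.5
```

```bash
python3 - <<'E'
from h import *
c=cap('wrist','w1.png');print((-c['R'].T@c['t']).round(),c['R'].round(2))
t=636-.7j
for x,y,z in((-215,128,80),(-215,-128,80),(-185,-90,76),(-185,90,76)):
    w=t+(x+1j*y)*np.exp(.205j);print(x,y,z,proj(c,[[w.real,w.imag,z]]).round())
E
```

```text
[315. -67. 373.] [[-0.2   0.98 -0.  ]
 [ 0.93  0.19  0.31]
 [ 0.31  0.06 -0.95]]
-215 128 80 [[447. 213.]]
-215 -128 80 [[188. 213.]]
-185 -90 76 [[230. 239.]]
-185 90 76 [[405. 239.]]
```

View pics/w1.png

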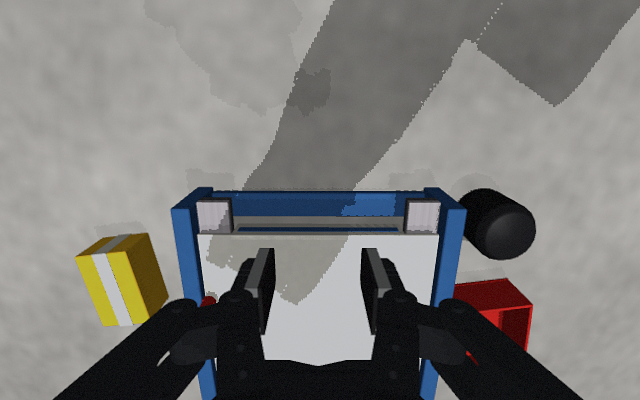

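The wrist view shows the board's lip edge at row 235 and the frame ends at row 208. Both are within about 4 px of prediction, the board is centred between the fingers, and the path is clear. Next I'll lower the hand in front of the lip.

Request:
{"method": "play_rows", "body": {
  "deltas": [
    [0,0,-0.038,0,0,0,0.5],
    [0,0,-0.038,0,0,0,0.5],
    [0,0,-0.038,0,0,0,0.5],
    [0,0,-0.038,0,0,0,0.5],
    [0,0,-0.038,0,0,0,0.5],
    [0,0,0,0,0,0,0.5],
    [0,0,0,0,0,0,0.5]
  ]
}}

```text
t: 2.95
tcp_pos: [394.7, -49.5, 53.0]
ee_rot: [-1.36, 1.104, 1.361]
contact_force: [0.8, 0.7, 0.2]
gripper_width: 42.6
```

Request:
{"method": "play_rows", "body": {
  "deltas": [
    [0.0098,0.002,0,0,0,0,0.5],
    [0.0098,0.002,0,0,0,0,0.5],
    [0.0098,0.002,0,0,0,0,0.5],
    [0.0049,0.001,0,0,0,0,0.5],
    [0.0049,0.001,0,0,0,0,0.5],
    [0.0049,0.001,0,0,0,0,0.5],
    [0.0049,0.001,0,0,0,0,0.5]
  ]
}}

```text
t: 3.65
tcp_pos: [443.8, -40.1, 52.2]
ee_rot: [-1.359, 1.105, 1.36]
contact_force: [-2.6, -1.1, 1.7]
gripper_width: 42.8
```

Request:
{"method": "play_rows", "body": {
  "deltas": [
    [0.0059,0.0012,0,0,0,0,0.5],
    [0.0059,0.0012,0,0,0,0,0.5],
    [0.0059,0.0012,0,0,0,0,0.5],
    [0.0059,0.0012,0,0,0,0,0.5],
    [0.0059,0.0012,0,0,0,0,0.5],
    [0.0059,0.0012,0,0,0,0,0.5],
    [0.0059,0.0012,0,0,0,0,0.5],
    [0.0059,0.0012,0,0,0,0,0.5],
    [0.0059,0.0012,0,0,0,0,0.5],
    [0.0059,0.0012,0,0,0,0,0.5]
  ]
}}

```text
t: 4.65
tcp_pos: [503.4, -28.1, 52.3]
ee_rot: [-1.36, 1.104, 1.36]
contact_force: [-2.0, -0.5, -1.2]
gripper_width: 42.8
```

Request:
{"method": "play_rows", "body": {
  "deltas": [
    [0.003,0.0006,0,0,0,0,0.5],
    [0.003,0.0006,0,0,0,0,0.5],
    [0,0,0,0,0,0,0.5]
  ]
}}

```text
t: 4.95
tcp_pos: [509.5, -27.0, 52.4]
ee_rot: [-1.36, 1.104, 1.359]
contact_force: [-1.0, -0.3, 0.4]
gripper_width: 42.8
```

Request:
{"method": "play_rows", "body": {
  "deltas": [
    [0.002,0.0004,0,0,0,0,0.5],
    [0.002,0.0004,0,0,0,0,0.5]
  ]
}}

```text
t: 5.15
tcp_pos: [512.8, -26.2, 52.3]
ee_rot: [-1.36, 1.105, 1.36]
contact_force: [-1.0, -0.1, 0.2]
gripper_width: 42.7
```

Request:
{"method": "play_rows", "body": {
  "deltas": [
    [0.002,0.0004,0,0,0,0,0.5],
    [0.002,0.0004,0,0,0,0,0.5],
    [0,0,0,0,0,0,0.5]
  ]
}}

```text
t: 5.45
tcp_pos: [517.4, -25.4, 52.3]
ee_rot: [-1.36, 1.104, 1.359]
contact_force: [-0.1, -0.3, -1.0]
gripper_width: 42.4
```

Request:
{"method": "play_rows", "body": {
  "deltas": [
    [0.002,0.0004,0,0,0,0,0.5],
    [0.002,0.0004,0,0,0,0,0.5],
    [0,0,0,0,0,0,0.5]
  ]
}}

```text
t: 5.75
tcp_pos: [521.2, -24.6, 52.3]
ee_rot: [-1.36, 1.104, 1.36]
contact_force: [-0.1, -0.4, -0.8]
gripper_width: 42.1
```

Request:
{"method": "play_rows", "body": {
  "deltas": [
    [0.002,0.0004,0,0,0,0,0.5],
    [0.002,0.0004,0,0,0,0,0.5],
    [0,0,0,0,0,0,0.5]
  ]
}}

```text
t: 6.05
tcp_pos: [525.2, -23.8, 52.2]
ee_rot: [-1.36, 1.104, 1.36]
contact_force: [-0.1, -0.3, -0.2]
gripper_width: 42.8
```

The pushing force has fallen to about zero, so I'll check where the board is.

```bash
python3 - <<'E'
from h import *
S=cap('scene','s2.png');D=cap('side','d2.png')
a=S['image'][135:325,230:430,::-1]; b=D['image'][140:300,225:425,::-1]
z=lambda i,f:cv2.resize(i,None,fx=f,fy=f,interpolation=cv2.INTER_CUBIC)
cv2.imwrite('pics/c.png',np.hstack([z(a,3)[:480,100:],z(b,3)[:480,:300]]));cv2.imwrite('pics/c1.png',z(a,4)[:600])
E
```

```text
(no output)
```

View pics/c1.png

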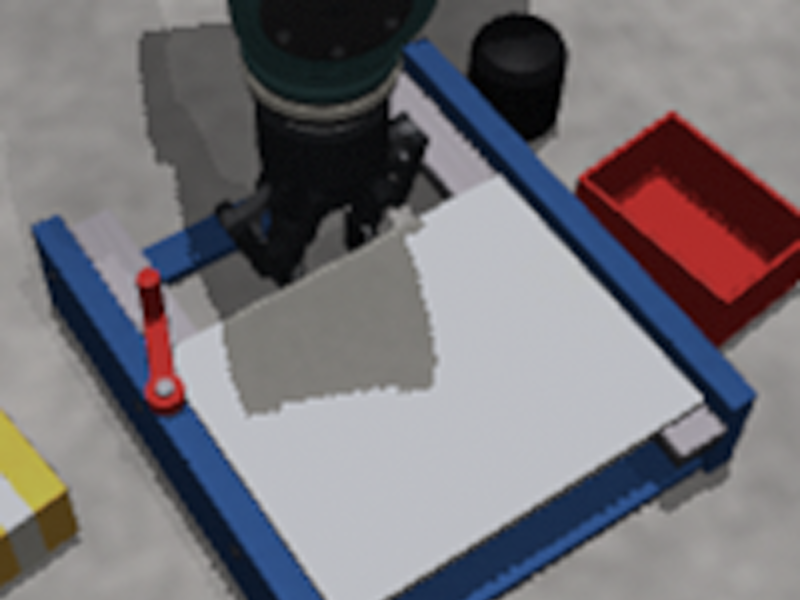

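```bash
python3 - <<'E'
from h import *
S=cap('scene')
so=np.array([230,135]);t=634-1.5j
for z in(69,76):
    w=ray(S,np.array([(705,397),(498,178),(178,343)])/4.+so-.4,z); print(z,((w[:,0]+1j*w[:,1]-t)*np.exp(-.205j)).round(1))
E
```

```text
69 [ 99.9+126.5j -95.8+122.3j -98.5-109.8j]
76 [102.4+122.7j -91.6+118.5j -94.2-111.5j]
```

Request:
{"method": "play_rows", "body": {
  "deltas": [
    [0.002,0.0004,0,0,0,0,0.5],
    [0.002,0.0004,0,0,0,0,0.5],
    [0,0,0,0,0,0,0.5]
  ]
}}

```text
t: 6.5
tcp_pos: [528.0, -23.2, 52.1]
ee_rot: [-1.359, 1.107, 1.361]
contact_force: [-7.5, -2.5, 4.6]
gripper_width: 42.6
```

Firm resistance of about 8 N at the expected position means the board is against the far notch wall. I'll back off, rise, shut the fingers and re-check.

Request:
{"method": "play_rows", "body": {
  "deltas": [
    [-0.0098,-0.002,0,0,0,0,0.5],
    [-0.0196,-0.004,0,0,0,0,0.5],
    [-0.0196,-0.004,0,0,0,0,0.5],
    [0,0,0.04,0,0,0,0.5],
    [0,0,0.04,0,0,0,0.3],
    [0,0,0.04,0,0,0,0],
    [0,0,0.03,0,0,0,0],
    [0,0,0,0,0,0,0]
  ]
}}

```text
t: 7.3
tcp_pos: [481.4, -33.4, 205.9]
ee_rot: [-1.364, 1.101, 1.354]
contact_force: [0.2, 0.3, -0.6]
gripper_width: -0.0
```

```bash
python3 - <<'E'
from h import *
D=cap('side','d3.png');b=D['image'][140:300,225:425,::-1]
cv2.imwrite('pics/d3c.png',cv2.resize(b,None,fx=4,fy=4,interpolation=cv2.INTER_CUBIC)[:600])
E
```

```text
(no output)
```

View pics/d3c.png

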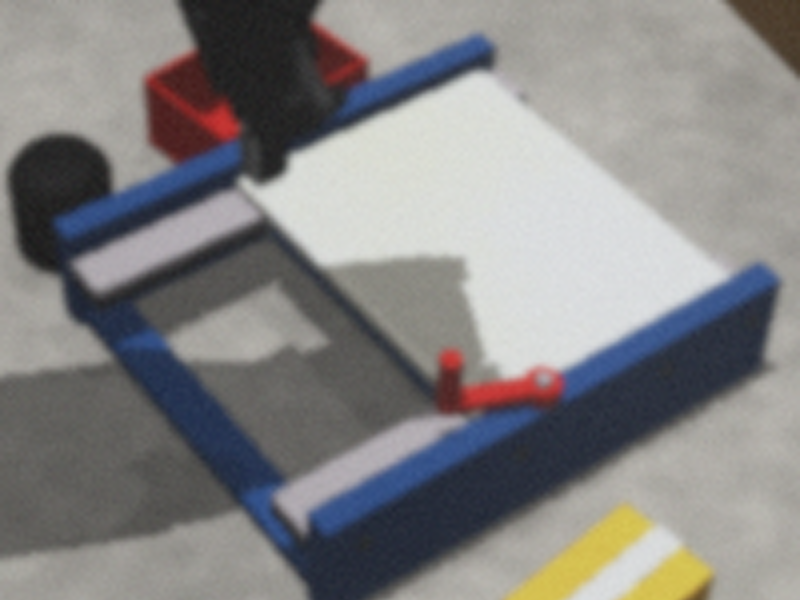

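The side view shows the board far along the rack, with its far edge past the notch marks and the clip unmoved. I'll triangulate the corner heights to confirm the drop.

```bash
python3 - <<'E'
from h import *
from scipy.spatial.transform import Rotation as Q
S=cap('scene','s4.png');D=cap('side')
so=np.array([230,135]);do=np.array([225,140])
def sub(c,p):
    g=cv2.cvtColor(c['image'],cv2.COLOR_RGB2GRAY)
    return cv2.cornerSubPix(g,np.array(p,np.float32).reshape(-1,1,2),(3,3),(-1,-1),(3,50,.01)).reshape(-1,2)
ps=sub(S,np.array([(705,397),(178,343)])/4.+so-.4);pd=sub(D,np.array([(488,68),(440,385)])/4.+do-.4)
print(ps,pd)
n=lambda c,p:cv2.undistortPoints(p.reshape(-1,1,2),c['K'],c['D']).reshape(-1,2)
P=lambda c:np.c_[c['R'],c['t']]
X=cv2.triangulatePoints(P(S),P(D),n(S,ps).T.astype(float),n(D,pd).T.astype(float));X=(X[:3]/X[3]).T;print(X)
# reference pivot bolt & tab top heights
ps=np.array([(165,386),(148,277)])/4.+so-.4;pd=np.array([(547,381),(450,358)])/4.+do-.4
X=cv2.triangulatePoints(P(S),P(D),n(S,ps).T,n(D,pd).T);X=(X[:3]/X[3]).T;print('pivot,tab',X)
t=634-1.5j
for z in(69,76):
    w=ray(S,sub(S,np.array([(705,397),(498,178),(178,343)])/4.+so-.4),z); print(z,((w[:,0]+1j*w[:,1]-t)*np.exp(-.205j)).round(1))
# edge fits along -y.. scale: width near edge
    print('near edge width',abs(w[1]-w[2])[:2],np.hypot(*(w[1]-w[2])[:2]),'left edge',np.hypot(*(w[0]-w[1])[:2]))
E
```

```text
[[406.3979 235.7443]
 [273.3737 220.5923]] [[346.4889  157.29771]
 [333.24933 234.95891]]
[[ 711.27598631  140.73243547   67.3281261 ]
 [ 555.42189534 -122.64231295   74.77555947]]
pivot,tab [[ 601.01140123 -148.49116088   93.24246077]
 [ 546.09715506 -137.29889437  123.0401304 ]]
69 [104.5+124.2j -92.5+125.6j -98.8-111.6j]
near edge width [ 42.06243023 233.45613904] 237.2151278789821 left edge 196.97077164508846
76 [106.9+120.4j -88.3+121.7j -94.6-113.3j]
near edge width [ 41.68337128 231.35227486] 235.0773883709857 left edge 195.19570694229674
```

The left-edge corners match a top height of 69 mm (triangulated 67.3), and the board met a firm stop, so it's seated. The clip pivot is at about (601,-149). Next I'll plan the arc for the tab.

```bash
python3 - <<'E'
from h import *
P=601-149.5j
s=r.sense();print(s['tcp_pos'])
def F(th,d): 
    u=-np.cos(th)+1j*np.sin(th); ta=np.sin(th)+1j*np.cos(th)
    return P+(55*u-d*ta)*np.exp(.205j)
print('pre',F(.4,45),'heading turn',-np.degrees(.4))
p=F(.4,45);q=F(.4,23);print(q-p);p=q
for i in range(1,17):
    th=.4+i*1.15/16;q=F(th,22);print(i,round(th,3),(q-p).round(1),q.round(1),round(np.degrees(-1.15/16),2));p=q
E
```

```text
[479.53545746 -32.97355603 201.55293877]
pre (538.3228841014643-182.98998570679777j) heading turn -22.918311805232932
(4.2628637691732365+21.583048730090695j)
1 0.472 (-0.4+5.2j) (542.1-156.2j) -4.12
2 0.544 (-0.3+4.2j) (541.8-152j) -4.12
3 0.616 (-0+4.3j) (541.8-147.7j) -4.12
4 0.688 (0.3+4.2j) (542.1-143.5j) -4.12
5 0.759 (0.6+4.2j) (542.7-139.3j) -4.12
6 0.831 (0.9+4.2j) (543.5-135.1j) -4.12
7 0.903 (1.2+4.1j) (544.7-131j) -4.12
8 0.975 (1.5+4j) (546.2-127j) -4.12
9 1.047 (1.8+3.9j) (548-123.1j) -4.12
10 1.119 (2+3.7j) (550-119.4j) -4.12
11 1.191 (2.3+3.6j) (552.3-115.8j) -4.12
12 1.262 (2.5+3.4j) (554.8-112.4j) -4.12
13 1.334 (2.8+3.2j) (557.6-109.2j) -4.12
14 1.406 (3+3j) (560.6-106.2j) -4.12
15 1.478 (3.2+2.8j) (563.8-103.4j) -4.12
16 1.55 (3.4+2.5j) (567.2-100.8j) -4.12
```

Request:
{"method": "play_rows", "body": {
  "deltas": [
    [0.0098,-0.025,0,0,0,-3.82,0],
    [0.0098,-0.025,0,0,0,-3.82,0],
    [0.0098,-0.025,0,0,0,-3.82,0],
    [0.0098,-0.025,0,0,0,-3.82,0],
    [0.0098,-0.025,0,0,0,-3.82,0],
    [0.0098,-0.025,0,0,0,-3.82,0],
    [0,0,-0.022,0,0,0,0],
    [0,0,-0.022,0,0,0,0],
    [0,0,-0.022,0,0,0,0],
    [0,0,-0.022,0,0,0,0],
    [0,0,0,0,0,0,0],
    [0,0,0,0,0,0,0]
  ]
}}

```text
t: 8.65
tcp_pos: [538.2, -182.8, 113.8]
ee_rot: [-1.064, 1.295, 1.067]
contact_force: [1.2, -0.9, 0.9]
gripper_width: 0.2
```

```bash
python3 - <<'E'
from h import *
D=cap('scene','d5.png');b=D['image'][135:285,220:370,::-1]
print(r.sense()['tcp_pos'],r.sense()['contact_force'])
cv2.imwrite('pics/d5c.png',cv2.resize(b,None,fx=4,fy=4,interpolation=cv2.INTER_CUBIC))
E
```

```text
[ 538.74661989 -183.04708249  114.60524844] [0.17708244 0.22347626 0.62648466]
```

View pics/d5c.png

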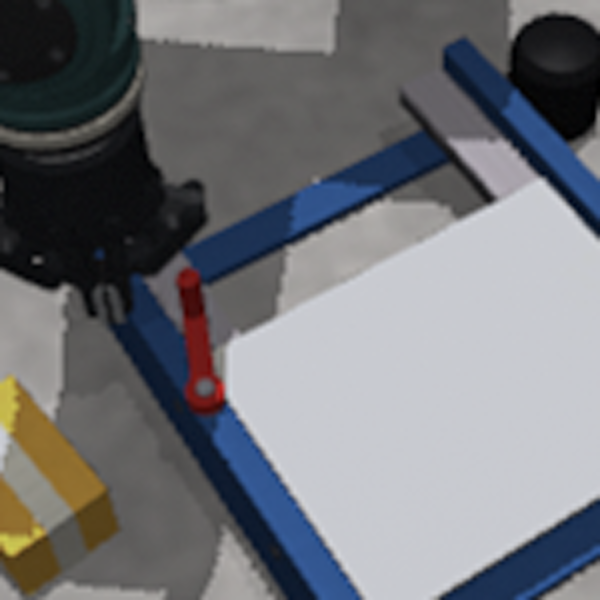

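The shut fingertips at about (110,300) stand beside the tab at (188,278), on the outer side as planned and clear of the carton. Next I'll sweep the arc.

Request:
{"method": "play_rows", "body": {
  "deltas": [
    [0.0021,0.0108,0,0,0,0,0],
    [0.0021,0.0108,0,0,0,0,0],
    [-0.0004,0.0052,0,0,0,-4.12,0],
    [-0.0003,0.0042,0,0,0,-4.12,0],
    [0,0.0043,0,0,0,-4.12,0],
    [0.0003,0.0042,0,0,0,-4.12,0],
    [0.0006,0.0042,0,0,0,-4.12,0],
    [0.0009,0.0042,0,0,0,-4.12,0]
  ]
}}

```text
t: 9.5
tcp_pos: [544.4, -134.1, 114.9]
ee_rot: [-0.737, 1.442, 0.735]
contact_force: [-1.3, -1.1, 0.7]
gripper_width: 0.0
```

Request:
{"method": "play_rows", "body": {
  "deltas": [
    [0.0012,0.0041,0,0,0,-4.12,0],
    [0.0015,0.004,0,0,0,-4.12,0],
    [0.0018,0.0039,0,0,0,-4.12,0],
    [0.002,0.0037,0,0,0,-4.12,0],
    [0.0023,0.0036,0,0,0,-4.12,0],
    [0.0025,0.0034,0,0,0,-4.12,0]
  ]
}}

```text
t: 10.1
tcp_pos: [555.7, -111.4, 114.9]
ee_rot: [-0.402, 1.533, 0.401]
contact_force: [-0.6, -1.8, 0.1]
gripper_width: 0.2
```

Request:
{"method": "play_rows", "body": {
  "deltas": [
    [0.0028,0.0032,0,0,0,-4.12,0],
    [0.003,0.003,0,0,0,-4.12,0],
    [0.0032,0.0028,0,0,0,-4.12,0],
    [0,0,0,0,0,0,0]
  ]
}}

```text
t: 10.5
tcp_pos: [564.8, -102.3, 114.7]
ee_rot: [-0.234, 1.557, 0.234]
contact_force: [0.1, 0.3, 0.5]
gripper_width: 0.2
```

Request:
{"method": "play_rows", "body": {
  "deltas": [
    [0.0034,0.0025,0,0,0,-4.12,0],
    [0.0029,0.0006,0,0,0,0,0],
    [0,0,0,0,0,0,0]
  ]
}}

```text
t: 10.8
tcp_pos: [570.0, -99.7, 114.3]
ee_rot: [-0.181, 1.565, 0.181]
contact_force: [-5.7, -0.1, 2.7]
gripper_width: 0.2
```

Request:
{"method": "play_rows", "body": {
  "deltas": [
    [0.0029,0.0006,0,0,0,0,0],
    [0,0,0,0,0,0,0]
  ]
}}

```text
t: 11.0
tcp_pos: [570.7, -99.4, 114.1]
ee_rot: [-0.181, 1.569, 0.181]
contact_force: [-19.6, -2.4, 9.9]
gripper_width: -0.3
```

The clip is at its end stop (about 20 N). I'll back off, lift clear and check.

Request:
{"method": "play_rows", "body": {
  "deltas": [
    [-0.0098,-0.002,0,0,0,0,0],
    [-0.0196,-0.004,0,0,0,0,0],
    [-0.0196,-0.004,0,0,0,0,0],
    [0,0,0.04,0,0,0,0],
    [0,0,0.04,0,0,0,0],
    [-0.03,0,0.04,0,0,0,0],
    [-0.04,0,0,0,0,0,0],
    [-0.04,0,0,0,0,0,0],
    [-0.04,0,0,0,0,0,0],
    [0,0,0,0,0,0,0],
    [0,0,0,0,0,0,0]
  ]
}}

```text
t: 12.1
tcp_pos: [374.4, -109.8, 234.8]
ee_rot: [-0.18, 1.562, 0.178]
contact_force: [0.6, 0.3, 0.5]
gripper_width: -0.3
```

```bash
python3 - <<'E'
from h import *
S=cap('scene','s6.png');D=cap('side','d6.png')
a=S['image'][135:325,230:430,::-1]; b=D['image'][140:300,225:425,::-1]
z=lambda i:cv2.resize(i,None,fx=2,fy=2,interpolation=cv2.INTER_CUBIC)
cv2.imwrite('pics/e.png',np.hstack([z(a)[:320],z(b)[:320]]))
print(r.sense()['contact_force'],r.sense()['t'])
E
```

```text
[ 0.17554427 -1.1458015   0.28534795] 12.2
```

View pics/e.png

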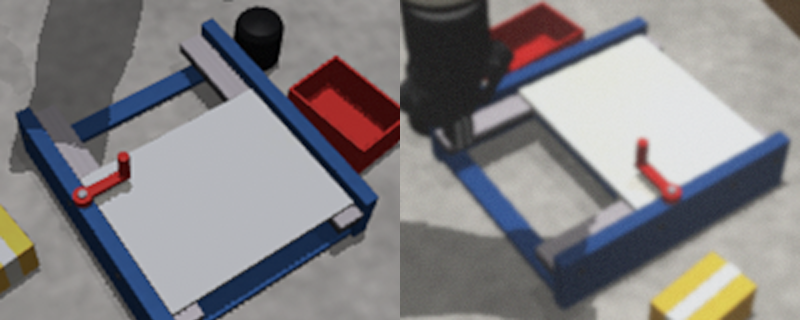

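The clip lies straight across the board and the other objects haven't moved. I'll do a last numeric check of the board with all the corners now visible.

```bash
python3 - <<'E'
from h import *
S=cap('scene');D=cap('side');so=np.array([230,135]);do=np.array([225,140])
def sub(c,p):
    g=cv2.cvtColor(c['image'],cv2.COLOR_RGB2GRAY)
    return cv2.cornerSubPix(g,np.array(p,np.float32).reshape(-1,1,2),(3,3),(-1,-1),(3,50,.01)).reshape(-1,2)
ps=sub(S,np.array([(247,90),(357,205),(175,318)])/2.+so-.2);pd=sub(D,np.array([(121,90),(243,34),(364,137)])/2.+do-.2)
n=lambda c,p:cv2.undistortPoints(p.reshape(-1,1,2),c['K'],c['D']).reshape(-1,2).T.astype(float)
P=lambda c:np.c_[c['R'],c['t']]
X=cv2.triangulatePoints(P(S),P(D),n(S,ps),n(D,pd));X=(X[:3]/X[3]).T
print(ps,pd);print('NL FL FR',X.round(1),(( X[:,0]+1j*X[:,1]-(634-1.5j))*np.exp(-.205j)).round(1))
E
```

```text
[[355.92258 179.3999 ]
 [406.41217 235.78267]
 [316.22693 291.81577]] [[284.63028 183.57817]
 [346.5074  157.28136]
 [406.05945 210.09253]]
NL FL FR [[516.4 103.8  67.5]
 [711.4 140.7  67.3]
 [757.2 -98.7  61.2]] [-93.7+127.j  104.7+123.5j 100.8-120.2j]
```

```bash
python3 -c "
from bench import r
print(r.sign_off())"
```

```text
the job is handed in; nothing more can be done
None
```

The board is in the notches, the clip is swung across over it, and the job is handed in with the hand well clear, at about 12 s on the robot's clock. Sign-off reports no verdict.

- **Board:** I pushed it by the lip with the half-open fingertips until it met a firm stop of about 8 N, then backed off. Both corners on its left side then measured 67.3–67.5 mm high. A seated board's top should be at 69 mm and a riding one's at 76 mm. Its x position is within about 5 mm of the rack's origin.
- **Clip:** I swept the tab round with the shut fingers to its end stop, at about 20 N. The last pictures show it straight across the board.
- **Surroundings:** The carton, the filter and the bin look unmoved in the last pictures, which I judged by eye only.

**Checks that disagreed:**
- The far-right corner measured 61 mm, about 8 mm low. I put this down to a poor corner match where the frame hides part of it, but I did not confirm that.
- The near-right corner, measured before the clip swing, came out at 74.8 mm but was unreliable because the clip overlapped it in the view.
- The rack corners I picked in the side view were up to 14 mm out, so I relied on the scene camera for the rack's pose.

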